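# Load the wash tray at the coffee tasting bar

## Task

Clear the tasting bar into the white wash tray: first lift the yellow jug off the scale, keeping it upright, and stand it in the tray; then load the tamper (standing upright), the portafilter and the copper scoop (both lying flat, as they lie on the mat), each resting on the tray's floor with its handle inside the walls too, nothing stacked. Lower things in rather than dropping them, and leave the clean jigger, the glass server, the stack of cups and the orange box where they stand.

Things in the scene. Friction and masses are not known exactly. Their poses are not given: they have to be found in the camera images.
- tray: White open wash tray, fixed; outside 235 (x) x 350 (y) x 45 high, walls 5 thick, so 225 x 340 inside; its floor is 5 thick. Origin: centre of its underside on the table; x and y along its sides. It stands to the left or right of the robot's centre line, turned by up to 10 degrees.
- scale: Flat black coffee scale, fixed, 150 (x) x 120 (y) x 26 high, steel weighing plate on top. Origin: centre of its underside.
- mat: Teal rubber mat, fixed, 270 (x) x 320 (y) x 4 thick, on the other side from the tray; the tools and the jigger are on it. Origin: centre of its underside.
- jug: Yellow plastic jug on the scale, loose, 0.3 kg, hollow; 88 across at the foot, 96 at the rim, 118 high. Origin: centre of its underside; z up. D-handle along its own -x: top bar 20 wide (y), from height 88 to 108, from the wall out to 96 from the axis; upright bar 20 wide, 14 thick, centred 89 from the axis. Good grasp from above: across y, 72 from the axis, at height 95.
- tamper: Coffee tamper standing upright, about 0.3 kg: steel foot 56 across and 16 high, narrow neck, red round grip 32 across between heights 42 and 76, 82 high in all. Origin: centre of its underside; z up along its axis.
- portafilter: Portafilter lying flat, about 0.4 kg: round steel head 66 across and 34 high, black straight handle along its own -x, 24 wide and 22 thick, centred at height 21, from 42 to 150 from the head's axis. Origin: centre of the head's underside; z up. The centre of mass lies about 30 from the head's axis towards the handle.
- portafilter_end (a point): Far end of the portafilter's handle, 150 from the head's axis, at height 21.
- scoop: Copper coffee scoop lying flat, about 0.09 kg: round cup 48 across at the rim and 34 high, straight handle along its own -x, 16 wide and 8 thick, centred at height 26, reaching 130 from the cup's axis. Origin: centre of the cup's underside; z up.
- scoop_end (a point): Far end of the scoop's handle, 130 from the cup's axis, at height 26.
- jigger: Bystander: steel hourglass measuring jigger standing on the mat among the tools, 48 across at the top, 78 high. Origin: centre of its underside.
- server: Bystander: glass coffee server with a black lid, 110 across, 123 high, loop handle along its +x to 83 from the axis. Origin: centre of its underside.
- cups: Bystander: upturned stack of clear cups, 92 across, 190 high. Origin: centre of its underside.
- filterbox: Bystander: orange box of filters, 70 (x) x 80 (y) x 60 high, near the robot. Origin: centre of its underside.

How it is judged (in metres and radians):
On the way:
1. the jug stands upright on the tray's floor, let go, while the tamper, portafilter and scoop are all still outside the tray (x of jug in the frame of tray between -0.1125 and 0.1125 m and y of jug in the frame of tray between -0.17 and 0.17 m and z of jug in the frame of tray between -0.005 and 0.014 m and angle between jug's own z axis and vertical below 0.15 rad and contact force between the fingers and jug below 0.5 N and not (x of tamper in the frame of tray between -0.1125 and 0.1125 m and y of tamper in the frame of tray between -0.17 and 0.17 m) and not (x of portafilter in the frame of tray between -0.1125 and 0.1125 m and y of portafilter in the frame of tray between -0.17 and 0.17 m) and not (x of scoop in the frame of tray between -0.1125 and 0.1125 m and y of scoop in the frame of tray between -0.17 and 0.17 m)), for 0.2 s.
At the end, for the whole second after the job is handed in: Jug and tamper stand, portafilter and scoop lie flat, on the tray's floor (tilt under 9, 11, 9, 11 degrees; undersides within 9 mm of the floor), origins and the handle ends of portafilter and scoop within the inner walls; all at rest (under 20 mm/s) (x of jug in the frame of tray between -0.1125 and 0.1125 m and y of jug in the frame of tray between -0.17 and 0.17 m and z of jug in the frame of tray between -0.005 and 0.014 m and angle between each of jug, portafilter's own z axis and vertical below 0.15 rad and x of tamper in the frame of tray between -0.1125 and 0.1125 m and y of tamper in the frame of tray between -0.17 and 0.17 m and z of tamper in the frame of tray between -0.005 and 0.014 m and angle between each of tamper, scoop's own z axis and vertical below 0.2 rad and x of portafilter in the frame of tray between -0.1125 and 0.1125 m and y of portafilter in the frame of tray between -0.17 and 0.17 m and z of portafilter in the frame of tray between -0.005 and 0.014 m and x of portafilter_end in the frame of tray between -0.1125 and 0.1125 m and y of portafilter_end in the frame of tray between -0.17 and 0.17 m and x of scoop in the frame of tray between -0.1125 and 0.1125 m and y of scoop in the frame of tray between -0.17 and 0.17 m and z of scoop in the frame of tray between -0.005 and 0.014 m and x of scoop_end in the frame of tray between -0.1125 and 0.1125 m and y of scoop_end in the frame of tray between -0.17 and 0.17 m and linear speed of each of jug, tamper, portafilter, scoop below 0.02 m/s); the robot touches nothing.
It fails at once if the jigger, glass server, stack of cups or orange box is moved more than 25 mm or knocked over (distance of any of jigger, server, cups, filterbox from where it was at the start of the episode above 0.025 m or angle between any of jigger, server, cups, filterbox's own z axis and vertical above 0.3 rad).
It fails at once if the jug is tipped more than about 30 degrees (angle between jug's own z axis and vertical above 0.52 rad).
It fails at once if the jug or a tool is dropped (falls freely at over 0.9 m/s, about 4 cm of fall) ((linear speed of jug above 0.9 m/s and contact force between the fingers and jug below 0.1 N) or (linear speed of tamper above 0.9 m/s and contact force between the fingers and tamper below 0.1 N) or (linear speed of portafilter above 0.9 m/s and contact force between the fingers and portafilter below 0.1 N) or (linear speed of scoop above 0.9 m/s and contact force between the fingers and scoop below 0.1 N)).
It also fails if it takes over 72 s, if anything falls off the work surface, if the arm or the gripper's body presses on something with over 40 N, if the wrist force passes 120 N, or if a joint passes its speed limit or range.

## Robot

A 6-joint arm with a two-finger parallel gripper is mounted at the origin on the work surface. World frame = base frame: x ahead of the robot, y to its left, z up, the work surface at z = 0. Lengths are in mm, angles in rad, forces in N, time in s.
With the tool pointing down it reaches from about 350 to 950 mm from the base axis. Payload 17.4 kg.
Tool frame: the origin (TCP) lies at the very end of the fingers, on their centre line; the grasp point (between the pads) lies 19 mm behind it (env.tcp_to_grasp is the distance from the TCP to the grasp point, in mm); z points along the fingers, y is the line along which they close (so a half turn about z gives the same grasp; the last joint's range is limited). The gripper opens to 93 mm and grips with 3 to 60 N. Pads are 15 mm wide; open, the fingers measure 128 mm over their backs; the gripper's body (75 mm by 188 mm) begins 65 mm behind the grasp point.
Start: joints at [1.246, 0.116, 1.442, -0, 1.584, -0.038], TCP at [190.955, 647.432, 218.646] pointing down, gripper open.
Joint ranges: [-2.83, 2.83], [-0.83, 2.19], [0.07, 2.5], [-1.14, 4.28], [0.01, 3], [-2.97, 2.97]. Speed limits (rad/s): [1.89, 1.89, 2.22, 3.14, 3.14, 3.14].

## Interface

Orientations are given as a rotation vector (axis times angle).
In Python, from workcell import telemetry, grab_frame, ticket, spotter, env gives the robot as it stands.
- The arm moves only by the tool move_arm, never from a script. Its argument "plan" is a list of rows, each a list of 7 numbers: the turn, a rotation vector about the tool's x, y, z as a fraction of full scale, then the shift along the tool's x, y, z as a fraction of full scale, then the opening, from 0 (shut) to 1 (fully open). A call has 1 to 8 rows; each row is the pose to reach, as a shift and turn from the pose commanded when the call began, along the tool's axes at that moment; what a row does not reach only later rows make up. Full scale, the value 1, is 0.1 m for a shift and 0.5 rad for a turn. A row lasts 1/10 s, in which the tool goes at most 50 mm and 8.59 degrees, less where a joint would pass 70% of its speed; a pose out of reach is approached as far as the arm can. A call with a number of a shift or a turn outside -1 to 1 is refused whole. A call with a gripper value outside its range is refused whole. The fingers move at their own pace and stop on an object; "newtons" is the grip in N (left out, the last holds). Time passes only in rows, so rows that repeat a pose let the fingers close. It gives the time, the measured TCP pose, the force, the opening and the grip force at its end, in the units of the state.
- telemetry.observe(): the state, without advancing time (a new reading comes with each control period).
- grab_frame(name): name is "scene" or "top" or "wrist"; returns a dict with "image" (480x640x3 uint8, red, green, blue), "intrinsics" (3x3 intrinsics, pixels), "pose" (4x4, takes a point from camera to world coordinates); the wrist camera has in their place "hand_eye" (4x4, takes a point from camera to tool coordinates, whose origin is the TCP and whose axes are the flange's). Camera axes: x right, y up, looking along -z (the intrinsics and any distortion apply to the point x, -y, -z); pixel columns grow to the right and rows downward; lengths in mm; the calibration is good to about 2 mm. A picture is of the moment at which its call begins: read the wrist's pose just before it. There is no depth.
- ticket.sign_off(): hands the job in; it is judged then, once.
Trained networks look in the newest picture that a camera, given by its name, has taken for a name from the list of things; names that differ only in an ending like _2 or _b are one class to them, and where a whole thing is asked for, a point or a joint stands for the part that bears it (a point fixed in the world has none). Each returns a list of dicts, best first, with "score" (0 to 1); they miss things now and then, are a little off and sometimes report something else, mostly with a low value. They report only what shows in the picture. A call takes as long as a camera call.
- spotter.cut_out(camera, query): "pixels" (480x640 bool, what is visible of it) and "extent" ([left, top, width, height] in pixels, round what is visible of it).
The state is a dict: "time_s": time; "joint_positions": joint angles; "joint_vel": joint speeds; "joint_torque": joint torques, N m; "tool_pos": TCP position; "orientation": TCP orientation; "wrist_force": force on the tool from outside, world axes, zero at the start; "wrist_torque": the same for the moment, N m; "finger_gap": finger opening in mm; "gripper_force": force on a finger pad.
Only numpy, scipy, OpenCV 4.12 (cv2) and the standard library are available. Lean on these libraries where they do the work, as an engineer would, in place of code of your own. Each camera call takes 0.05 s, during which the arm holds its last target. There are 200 camera calls.

## Working session

There is one attempt and no reset: what is moved stays moved. The work goes in short steps, Python scripts to look and compute and a tool call to move; the robot and the scene stay as the last step left them, time stands still between calls to the robot, and variables do not carry over. Pictures are saved under pics/ and viewed, at most 10 in all, crops included, and the job is handed in when it is done.

Besides the shell and the picture viewer there is one more tool, called after "Call:" as name(argument=value, ...), one argument or row to a line, values as JSON. move_arm: Moves the arm, as the interface text tells. Its arguments: {"type":"object","properties":{"plan":{"type":"array","items":{"type":"array","items":{"type":"number"}}},"newtons":{"type":"number"}},"required":["plan"]}

```bash
mkdir -p pics; ls; cat > h.py <<'E'
import numpy as np,cv2
from scipy.spatial.transform import Rotation as R
from workcell import telemetry, grab_frame, ticket, spotter, env
def unproj(f,px,z,T=None):
    K=np.array(f["intrinsics"]);T=np.array(f["pose"]) if T is None else T
    px=np.atleast_2d(px).astype(float)
    d=np.c_[(px[:,0]-K[0,2])/K[0,0],-(px[:,1]-K[1,2])/K[1,1],-np.ones(len(px))]@T[:3,:3].T
    o=T[:3,3];return o+d*((z-o[2])/d[:,2])[:,None]
def proj(f,P,T=None):
    K=np.array(f["intrinsics"]);T=np.array(f["pose"]) if T is None else T
    c=(np.atleast_2d(P)-T[:3,3])@T[:3,:3]
    return np.c_[K[0,0]*c[:,0]/-c[:,2]+K[0,2],K[1,2]-K[1,1]*c[:,1]/-c[:,2]]
def toolT(s):
    T=np.eye(4);T[:3,:3]=R.from_rotvec(s["orientation"]).as_matrix();T[:3,3]=s["tool_pos"];return T
E
python3 - <<'E'
from h import *
s=telemetry.observe();print(s)
for c in("top","scene"):
    f=grab_frame(c);cv2.imwrite(f"pics/{c}0.png",f["image"][:,:,::-1]);print(c,{k:np.round(v,3).tolist() for k,v in f.items() if k!="image"})
    for n in ["tray","scale","mat","jug","tamper","portafilter","scoop","jigger","server","cups","filterbox"]:
        r=spotter.cut_out(c,n)
        print(n,[(round(q["score"],2),q["extent"]) for q in r[:2]])
        if r: np.save(f"m_{c}_{n}.npy",r[0]["pixels"])
E
```

```text
pics
{'time_s': 0.0, 'joint_positions': array([ 1.24622236e+00,  1.16501785e-01,  1.44226380e+00,  8.75649165e-06,
        1.58401733e+00, -3.78084691e-02]), 'joint_vel': array([-0.00021132,  0.00186753, -0.00248135,  0.00204994, -0.00075122,
       -0.00067358]), 'joint_torque': array([-8.42899190e-04, -7.21268320e+01, -6.22610307e+01,  7.79496529e-02,
        2.38300109e-02, -8.91091122e-05]), 'tool_pos': array([190.86955999, 647.23429956, 217.89544356]), 'orientation': array([-4.48876215e-01, -3.10913323e+00,  1.83644580e-03]), 'wrist_force': array([-1.03088696,  0.65114421,  0.4172144 ]), 'wrist_torque': array([-0.00894336,  0.03253814,  0.02041613]), 'gripper_force': 0.0, 'finger_gap': 93.15830581353956}
top {'intrinsics': [[451.399, 0.0, 317.0], [0.0, 451.399, 240.876], [0.0, 0.0, 1.0]], 'pose': [[-0.014, 0.999, -0.049, 508.479], [-1.0, -0.015, -0.013, -7.332], [-0.014, 0.048, 0.999, 1157.339], [0.0, 0.0, 0.0, 1.0]]}
tray [(0.72, [129.4, 204.1, 150.7, 106.8]), (0.31, [301.5, 189.1, 42.0, 63.6])]
scale [(0.61, [297.9, 198.9, 51.1, 62.8])]
mat [(0.96, [369.0, 214.0, 133.2, 116.2]
[... 504 characters left out ...]
31, 0.355, 948.287], [0.485, -0.563, 0.669, 776.437], [-0.022, 0.757, 0.653, 780.654], [0.0, 0.0, 0.0, 1.0]]}
tray [(0.67, [298.4, 251.2, 226.1, 195.6])]
scale [(0.66, [253.0, 233.0, 83.1, 50.6]), (0.27, [215.3, 142.7, 146.6, 78.0])]
mat [(0.6, [214.7, 144.0, 144.2, 75.3])]
jug [(0.71, [238.1, 144.4, 65.4, 29.4]), (0.67, [259.6, 192.6, 54.4, 73.9])]
tamper [(0.68, [297.9, 141.3, 20.9, 37.4])]
portafilter [(0.56, [237.1, 143.7, 63.4, 30.8])]
scoop [(0.56, [277.1, 183.5, 50.3, 17.8]), (0.4, [362.9, 197.2, 44.1, 45.3])]
jigger [(0.97, [249.3, 157.3, 21.3, 38.7])]
server [(0.82, [166.6, 188.9, 57.3, 63.7])]
cups [(0.86, [247.8, 262.2, 52.2, 109.4])]
filterbox [(0.87, [363.2, 199.2, 45.4, 41.5])]
```

```bash
python3 - <<'E'
from h import *
i=cv2.imread("pics/top0.png")[115:345,120:510];cv2.imwrite("pics/topc.png",cv2.resize(i,None,fx=2.05,fy=2.05,interpolation=cv2.INTER_CUBIC))
f=grab_frame("top")
for n,z in dict(tray=45,scale=26,mat=4,jug=144,tamper=60,portafilter=38,scoop=38,jigger=82,server=123,cups=190,filterbox=60).items():
    m=np.load(f"m_top_{n}.npy").astype(np.uint8)
    c,_=cv2.findContours(m,0,2);c=max(c,key=cv2.contourArea)[:,0,:]
    P=unproj(f,c,z)[:,:2].astype(np.float32)
    (cx,cy),(w,h),a=cv2.minAreaRect(P);print(n,np.round([cx,cy,w,h,a],1))
E
```

```text
tray [526.7 288.6 235.  355.9   3.4]
scale [598.6  -6.5 148.6 119.    3.3]
mat [ 486.  -287.3  269.8  319.6    2.4]
jug [598.8  -6.6 138.8  94.9   0.6]
tamper [ 415.9 -283.5   54.4   56.1   25.3]
portafilter [ 484.4 -381.2   68.8  179.7   88.3]
scoop [ 488.5 -172.2   44.5  147.9   88.8]
jigger [ 552.8 -269.1   57.    45.2   89.1]
server [ 742.3 -170.3   99.3  124.    74. ]
cups [719.2 176.9 116.4  82.8  44.3]
filterbox [374.2   4.9  74.4  80.7  13.2]
```

View pics/topc.png

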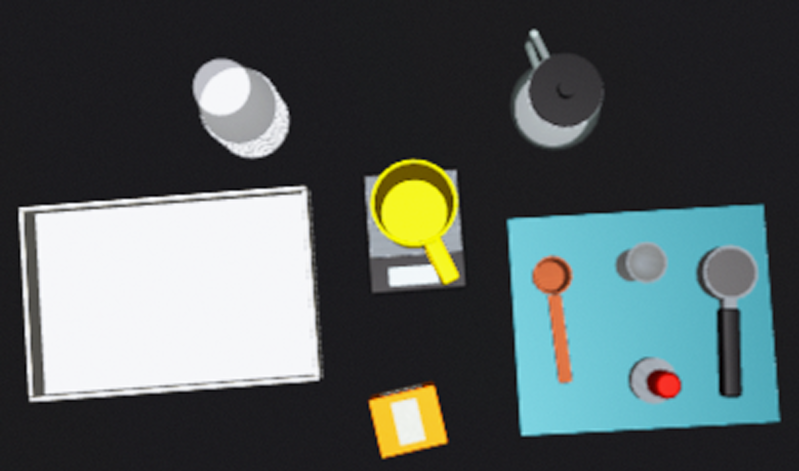

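View pics/scene0.png

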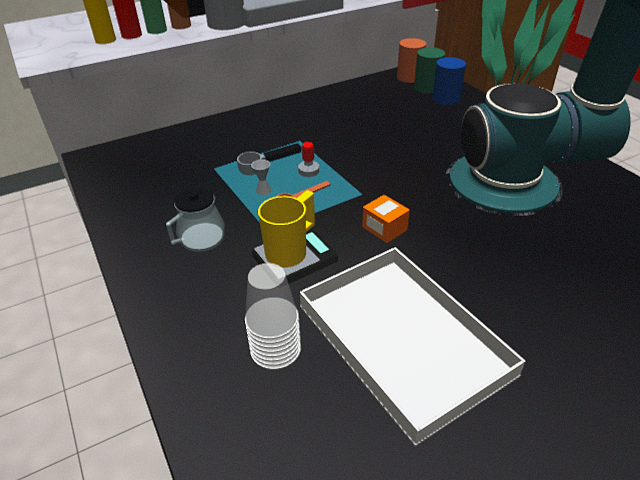

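The top view (crop) shows the jug on the scale with its rim at crop (414,202) and its handle end at (450,280). The tray is on the left, and the mat is on the right with scoop (552,275), portafilter (729,272) and tamper (664,384), all with handles towards the robot. The scene view agrees, with the cups standing just beyond the tray's far right corner.

```bash
cat > fit.py <<'E'
from h import *
from scipy.optimize import minimize
def cyl(r0,z0,r1,z1,x=0):
    t=np.linspace(0,2*np.pi,40);o=np.ones(40)
    return np.r_[np.c_[x+r0*np.cos(t),r0*np.sin(t),z0*o],np.c_[x+r1*np.cos(t),r1*np.sin(t),z1*o]]
def box(x0,x1,w,z0,z1): return np.array([[x,y,z] for x in(x0,x1) for y in(-w/2,w/2) for z in(z0,z1)],float)
M=dict(tray=[box(-117.5,117.5,350,0,45)],jug=[cyl(44,0,48,118),box(-96,-40,20,88,108),box(-96,-82,20,20,108)],
 tamper=[cyl(28,0,28,16),cyl(8,16,8,42),cyl(16,42,16,76),cyl(14,76,10,82)],
 portafilter=[cyl(33,0,33,34),box(-150,-42,24,10,32),box(-42,-30,12,15,27)],
 scoop=[cyl(18,0,24,34),box(-130,-20,16,22,30)],jigger=[cyl(20,0,10,39),cyl(10,39,24,78)],
 cups=[cyl(46,0,35,190)],server=[cyl(55,0,55,70),cyl(55,70,35,123),box(40,83,14,30,110)],filterbox=[box(-35,35,80,0,60)])
def render(n,p,z,f,S=4):
    im=np.zeros((480*S,640*S),np.uint8);Rz=R.from_euler('z',p[2]).as_matrix()
    for c in M[n]:
        q=(proj(f,c@Rz.T+[p[0],p[1],z])+.5)*S
        cv2.fillConvexPoly(im,cv2.convexHull(q.astype(np.float32)).astype(np.int32),1)
    return im
def fit(n,mask,z,f,p0):
    m=cv2.resize(mask.astype(np.uint8),None,fx=4,fy=4,interpolation=cv2.INTER_NEAREST)
    def cost(v):
        r=render(n,[v[0],v[1],v[2]/100],z,f);return 1-(r&m).sum()/max(1,(r|m).sum())
    v0=np.array([p0[0],p0[1],p0[2]*100]);b=None
    for k in range(2):
        b=minimize(cost,v0,method="Nelder-Mead",options=dict(initial_simplex=v0+np.array([[0,0,0],[12,0,0],[0,12,0],[0,0,12]])*(1-.4*k),xatol=.1,fatol=1e-4));v0=b.x
    return np.array([*b.x[:2],b.x[2]/100]),1-b.fun
E
python3 - <<'E'
from fit import *
f=grab_frame("top")
P0=dict(tray=(526,288,.065,0),jug=(600,-5,.4,26),tamper=(416,-280,0,4),portafilter=(540,-381,0,4),scoop=(540,-168,.05,4),jigger=(550,-269,0,4),cups=(690,170,0,0),server=(720,-160,-.3,0),filterbox=(370,5,.23,0))
for n,(x,y,a,z) in P0.items():
    p,q=fit(n,np.load(f"m_top_{n}.npy"),z,f,(x,y,a));print(n,np.round(p,3),round(q,3))
E
```

```text
tray [5.26437e+02 2.92146e+02 5.90000e-02] 0.983
jug [ 6.20412e+02 -6.37500e+00  4.41000e-01] 0.965
tamper [ 4.11801e+02 -2.95241e+02  2.10000e-01] 0.951
portafilter [ 5.43020e+02 -3.86712e+02  2.00000e-03] 0.878
scoop [ 5.40762e+02 -1.73394e+02  9.60000e-02] 0.916
jigger [ 5.53022e+02 -2.75150e+02  1.17000e-01] 0.959
cups [ 7.39413e+02  1.93962e+02 -1.60000e-01] 0.889
server [ 7.55621e+02 -1.83568e+02 -6.17000e-01] 0.81
filterbox [3.71662e+02 4.43900e+00 2.18000e-01] 0.963
```

```bash
cat > go.py <<'E'
import sys
from h import *
# go.py x y z yaw [ncalls]: split move into equal calls, in units of the plan
def split(tgt,yaw,n=None,s=None):
    s=s or telemetry.observe();T=toolT(s);p=T[:3,3];a=np.arctan2(-T[0,1],T[1,1])
    d=np.array(tgt)-p;dy=(yaw-a+np.pi)%(2*np.pi)-np.pi
    print("now",np.round(p,1),"yaw",round(a,3),"tilt",round(np.arccos(-T[2,2]),4),"t",round(s["time_s"],2))
    for n in ([n] if n else range(1,15)):
        out=[]
        for k in range(n):
            b=a+dy*k/n;v=d/n
            X=np.array([-np.cos(b),-np.sin(b)]);Y=np.array([-np.sin(b),np.cos(b)])
            out.append([0,0,-dy/n/.5,v[:2]@X/100,v[:2]@Y/100,-v[2]/100])
        if np.abs(out).max()<=1: break
    for o in out: print(np.round(o,3).tolist())
if __name__=="__main__":
    v=[float(x) for x in sys.argv[1:]];split(v[:3],v[3],int(v[4]) if len(v)>4 else None)
E
python3 go.py 555 -37 200 .441
```

```text
now [191.  647.4 218.6] yaw -0.287 tilt 0.0 t 1.3
[0.0, 0.0, -0.182, -0.678, -0.692, 0.023]
[0.0, 0.0, -0.182, -0.613, -0.751, 0.023]
[0.0, 0.0, -0.182, -0.542, -0.803, 0.023]
[0.0, 0.0, -0.182, -0.467, -0.849, 0.023]
[0.0, 0.0, -0.182, -0.388, -0.888, 0.023]
[0.0, 0.0, -0.182, -0.306, -0.92, 0.023]
[0.0, 0.0, -0.182, -0.221, -0.944, 0.023]
[0.0, 0.0, -0.182, -0.134, -0.96, 0.023]
```

Call:
move_arm(
  plan=[
    [0,0,-0.18,-0.68,-0.69,0.02,1],
    [0,0,-0.18,-0.68,-0.69,0.02,1],
    [0,0,-0.18,-0.68,-0.69,0.02,1],
  ],
)

```text
time_s: 1.6
tool_pos: [238.5, 558.9, 217.1]
orientation: [0.312, 3.125, -0.0]
wrist_force: [-0.1, 0.0, -0.2]
finger_gap: 93.4
gripper_force: 0.0
```

Call:
move_arm(
  plan=[
    [0,0,-0.18,-0.61,-0.75,0.02,1],
    [0,0,-0.18,-0.61,-0.75,0.02,1],
    [0,0,-0.18,-0.61,-0.75,0.02,1],
  ],
)

```text
time_s: 1.9
tool_pos: [283.5, 473.7, 215.1]
orientation: [0.172, 3.136, 0.0]
wrist_force: [-0.9, 0.4, -0.6]
finger_gap: 92.7
gripper_force: 0.0
```

Call:
move_arm(
  plan=[
    [0,0,-0.18,-0.54,-0.8,0.02,1],
    [0,0,-0.18,-0.54,-0.8,0.02,1],
    [0,0,-0.18,-0.54,-0.8,0.02,1],
  ],
)

```text
time_s: 2.2
tool_pos: [328.6, 388.7, 213.0]
orientation: [0.031, 3.14, 0.0]
wrist_force: [-0.8, 0.1, 0.2]
finger_gap: 92.5
gripper_force: 0.0
```

Call:
move_arm(
  plan=[
    [0,0,-0.18,-0.47,-0.85,0.02,1],
    [0,0,-0.18,-0.47,-0.85,0.02,1],
    [0,0,-0.18,-0.47,-0.85,0.02,1],
  ],
)

```text
time_s: 2.5
tool_pos: [374.2, 303.1, 210.9]
orientation: [-0.109, 3.139, -0.0]
wrist_force: [-0.8, -0.1, -0.2]
finger_gap: 93.0
gripper_force: 0.0
```

Call:
move_arm(
  plan=[
    [0,0,-0.18,-0.39,-0.89,0.02,1],
    [0,0,-0.18,-0.39,-0.89,0.02,1],
    [0,0,-0.18,-0.39,-0.89,0.02,1],
  ],
)

```text
time_s: 2.8
tool_pos: [419.6, 217.2, 208.8]
orientation: [-0.25, 3.131, -0.001]
wrist_force: [-0.6, 0.7, -0.3]
finger_gap: 92.9
gripper_force: 0.0
```

Call:
move_arm(
  plan=[
    [0,0,-0.18,-0.31,-0.92,0.02,1],
    [0,0,-0.18,-0.31,-0.92,0.02,1],
    [0,0,-0.18,-0.31,-0.92,0.02,1],
  ],
)

```text
time_s: 3.1
tool_pos: [465.1, 131.7, 206.5]
orientation: [0.391, -3.117, 0.001]
wrist_force: [-0.8, 0.8, -0.1]
finger_gap: 93.1
gripper_force: 0.0
```

Call:
move_arm(
  plan=[
    [0,0,-0.18,-0.22,-0.94,0.02,1],
    [0,0,-0.18,-0.22,-0.94,0.02,1],
    [0,0,-0.18,-0.22,-0.94,0.02,1],
  ],
)

```text
time_s: 3.4
tool_pos: [510.0, 46.7, 204.2]
orientation: [0.532, -3.096, 0.0]
wrist_force: [-0.3, -0.7, -0.8]
finger_gap: 93.2
gripper_force: 0.0
```

Call:
move_arm(
  plan=[
    [0,0,-0.18,-0.13,-0.96,0.02,1],
    [0,0,-0.18,-0.13,-0.96,0.02,1],
    [0,0,-0.18,-0.13,-0.96,0.02,1],
    [0,0,-0.18,-0.13,-0.96,0.02,1],
  ],
)

```text
time_s: 3.8
tool_pos: [553.3, -36.4, 202.3]
orientation: [0.673, -3.068, -0.001]
wrist_force: [-0.5, 0.5, 0.2]
finger_gap: 93.0
gripper_force: 0.0
```

```bash
python3 - <<'E'
from fit import *
s=telemetry.observe();f=grab_frame("wrist");T=toolT(s)@np.array(f["hand_eye"])
cv2.imwrite("pics/w1.png",f["image"][:,:,::-1])
r=spotter.cut_out("wrist","jug")
print([(q["score"],q["extent"]) for q in r[:2]], telemetry.observe()["time_s"])
f=dict(f,pose=T)
if r: print(fit("jug",r[0]["pixels"],26,f,(620.4,-6.4,.441)))
E
python3 go.py 555 -37 102 .441
```

```text
[(0.79, [252.9, 201.7, 146.7, 225.3])] 3.9
(array([ 6.20082408e+02, -5.91855077e+00,  4.44691751e-01]), np.float64(0.7228121090211783))
now [552.8 -35.8 202.7] yaw 0.434 tilt 0.0005 t 3.9
[0.0, 0.0, -0.007, -0.007, -0.01, 0.504]
[0.0, 0.0, -0.007, -0.007, -0.01, 0.504]
```

View pics/w1.png

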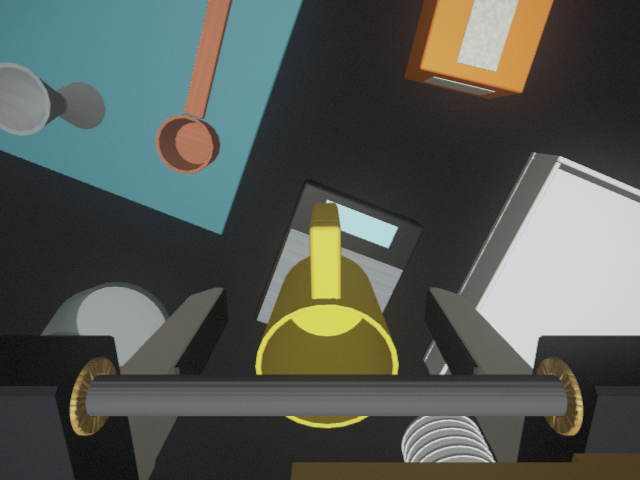

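The wrist view shows the handle centred between the fingers (column 325), and the fit gives the same jug pose as before. I'll descend and grip.

Call:
move_arm(
  plan=[
    [0,0,-0.01,-0.02,-0.02,0.4,1],
    [0,0,-0.01,-0.02,-0.02,0.8,1],
    [0,0,-0.01,-0.02,-0.02,1,1],
    [0,0,-0.01,-0.02,-0.02,1,1],
    [0,0,-0.01,-0.02,-0.02,1,0],
    [0,0,-0.01,-0.02,-0.02,1,0],
    [0,0,-0.01,-0.02,-0.02,1,0],
    [0,0,-0.01,-0.02,-0.02,1,0],
  ],
  newtons=60,
)

```text
time_s: 4.7
tool_pos: [555.9, -38.7, 103.7]
orientation: [-0.682, 3.065, -0.001]
wrist_force: [-0.0, -0.1, 0.8]
finger_gap: 65.3
gripper_force: 0.0
```

Call:
move_arm(
  plan=[
    [0,0,0,0,0,0,0],
    [0,0,0,0,0,0,0],
    [0,0,0,0,0,0,0],
    [0,0,0,0,0,-0.1,0],
    [0,0,0,0,0,-0.3,0],
    [0,0,0,0,0,-0.6,0],
    [0,0,0,0,0,-0.6,0],
  ],
)

```text
time_s: 5.4
tool_pos: [557.0, -38.9, 167.5]
orientation: [-0.682, 3.061, -0.003]
wrist_force: [0.1, -0.4, -0.4]
finger_gap: 9.7
gripper_force: 0.0
```

```bash
python3 - <<'E'
from fit import *
f=grab_frame("scene");cv2.imwrite("pics/s1.png",f["image"][90:390,160:560,::-1].repeat(2,0).repeat(2,1))
c,s=np.cos(.059),np.sin(.059)
def W(x,y): return np.array([526.4+c*x-s*y,292.1+s*x+c*y])
for n,x,y in [("jug",60,115),("jug grasp",-12,115),("tamper",-60,17),("pf",65,-115),("sc",50,-45)]: print(n,np.round(W(x,y),1))
E
python3 go.py 507.6 406.1 165 .059
```

```text
jug [579.5 410.4]
jug grasp [507.6 406.2]
tamper [465.5 305.5]
pf [598.1 181.1]
sc [579.  250.1]
now [556.4 -38.8 165.3] yaw 0.438 tilt 0.0036 t 5.45
[0.0, 0.0, 0.152, -0.289, 0.847, 0.001]
[0.0, 0.0, 0.152, -0.224, 0.867, 0.001]
[0.0, 0.0, 0.152, -0.158, 0.881, 0.001]
[0.0, 0.0, 0.152, -0.091, 0.891, 0.001]
[0.0, 0.0, 0.152, -0.023, 0.895, 0.001]
```

View pics/s1.png

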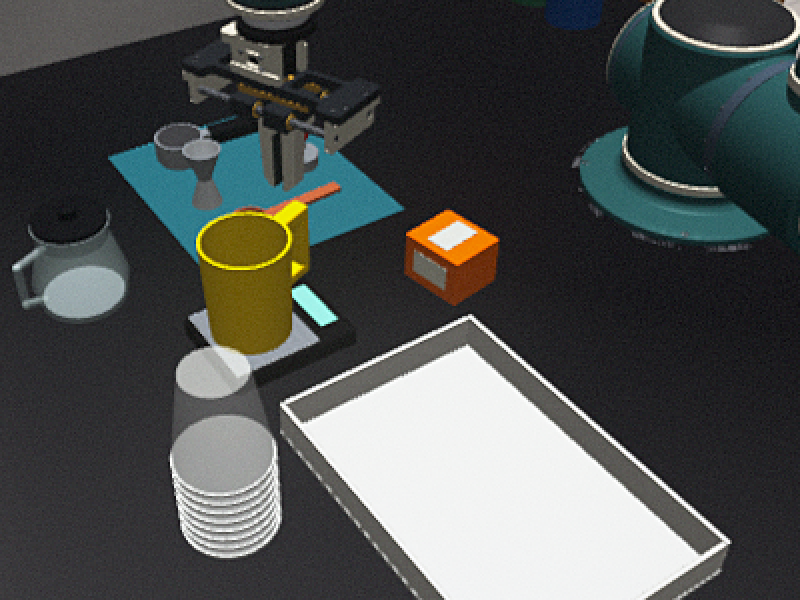

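The fingers were slower than I allowed for, so the arm came up empty. The jug still stands undisturbed on the scale. I'll reopen part way, go down again and wait for the grip.

Call:
move_arm(
  plan=[
    [0,0,0,0,0,0,0.6],
    [0,0,0,0,0,0,0.6],
    [0,0,0,0,0,0,0.6],
    [0,0,0,0,0,0,0.6],
    [0,0,0,0,0,0,0.6],
    [0,0,0,0,0,0,0.6],
    [0,0,0,0,0,0,0.6],
    [0,0,0,0,0,0,0.6],
  ],
)

```text
time_s: 6.25
tool_pos: [555.5, -38.7, 162.6]
orientation: [0.683, -3.066, -0.0]
wrist_force: [0.6, -0.2, -0.4]
finger_gap: 55.6
gripper_force: 0.0
```

Call:
move_arm(
  plan=[
    [0,0,0,0,0,0.3,0.6],
    [0,0,0,0,0,0.6,0.6],
    [0,0,0,0,0,0.6,0],
    [0,0,0,0,0,0.6,0],
    [0,0,0,0,0,0.6,0],
    [0,0,0,0,0,0.6,0],
    [0,0,0,0,0,0.6,0],
    [0,0,0,0,0,0.6,0],
  ],
  newtons=60,
)

```text
time_s: 7.05
tool_pos: [556.0, -38.7, 103.7]
orientation: [-0.682, 3.065, -0.001]
wrist_force: [-0.9, 0.3, 6.2]
finger_gap: 19.3
gripper_force: 59.6
```

Call:
move_arm(
  plan=[
    [0,0,0,0,0,0,0],
    [0,0,0,0,0,0,0],
    [0,0,0,0,0,0,0],
  ],
)

```text
time_s: 7.35
tool_pos: [555.9, -38.7, 103.7]
orientation: [-0.683, 3.065, -0.0]
wrist_force: [-1.2, 0.7, 6.5]
finger_gap: 19.6
gripper_force: 59.6
```

Call:
move_arm(
  plan=[
    [0,0,0,0,0,-0.1,0],
    [0,0,0,0,0,-0.3,0],
    [0,0,0,0,0,-0.5,0],
    [0,0,0,0,0,-0.6,0],
    [0,0,0,0,0,-0.6,0],
  ],
)

```text
time_s: 7.85
tool_pos: [556.0, -38.8, 164.1]
orientation: [-0.682, 3.065, -0.001]
wrist_force: [-0.6, 0.8, -3.7]
finger_gap: 19.8
gripper_force: 59.6
```

Call:
move_arm(
  plan=[
    [0,0,0.05,-0.1,0.2,0,0],
    [0,0,0.1,-0.2,0.5,0,0],
    [0,0,0.15,-0.29,0.85,0,0],
    [0,0,0.15,-0.29,0.85,0,0],
  ],
)

```text
time_s: 8.25
tool_pos: [544.7, 53.5, 161.4]
orientation: [0.57, -3.088, -0.002]
wrist_force: [1.0, -1.2, -3.0]
finger_gap: 19.4
gripper_force: 59.6
```

```bash
python3 - <<'E'
from workcell import telemetry
s=telemetry.observe();print(s["finger_gap"],s["gripper_force"],s["wrist_force"],s["wrist_torque"])
E
python3 go.py 507.6 406.1 165 .059
```

```text
19.382219699690932 59.567320346832275 [ 0.97269096 -1.17489959 -3.00627972] [-0.17780634  0.13715427 -0.0199505 ]
now [544.7  53.5 161.4] yaw 0.365 tilt 0.0019 t 8.25
[0.0, 0.0, 0.153, -0.228, 0.856, -0.009]
[0.0, 0.0, 0.153, -0.162, 0.871, -0.009]
[0.0, 0.0, 0.153, -0.095, 0.881, -0.009]
[0.0, 0.0, 0.153, -0.027, 0.886, -0.009]
```

Call:
move_arm(
  plan=[
    [0,0,0.08,-0.12,0.43,0,0],
    [0,0,0.15,-0.23,0.86,0,0],
    [0,0,0.15,-0.23,0.86,0,0],
  ],
)

```text
time_s: 8.55
tool_pos: [535.7, 142.6, 161.5]
orientation: [0.454, -3.107, -0.002]
wrist_force: [-0.7, -1.4, -3.4]
finger_gap: 19.5
gripper_force: 59.8
```

Call:
move_arm(
  plan=[
    [0,0,0.08,-0.08,0.43,0,0],
    [0,0,0.15,-0.16,0.87,0,0],
    [0,0,0.15,-0.16,0.87,0,0],
  ],
)

```text
time_s: 8.85
tool_pos: [526.4, 230.3, 161.5]
orientation: [0.337, -3.122, -0.001]
wrist_force: [-0.1, -1.3, -3.7]
finger_gap: 19.9
gripper_force: 59.8
```

Call:
move_arm(
  plan=[
    [0,0,0.08,-0.05,0.43,0,0],
    [0,0,0.15,-0.1,0.88,0,0],
    [0,0,0.15,-0.1,0.88,0,0],
  ],
)

```text
time_s: 9.15
tool_pos: [517.7, 318.2, 161.4]
orientation: [0.22, -3.132, -0.001]
wrist_force: [0.2, -0.8, -3.4]
finger_gap: 19.8
gripper_force: 59.8
```

Call:
move_arm(
  plan=[
    [0,0,0.08,-0.01,0.43,0,0],
    [0,0,0.15,-0.03,0.8,0,0],
    [0,0,0.15,-0.03,0.88,0,0],
    [0,0,0.15,-0.03,0.88,0,0],
    [0,0,0.15,-0.03,0.88,0,0],
  ],
)

```text
time_s: 9.65
tool_pos: [509.6, 401.5, 162.1]
orientation: [0.099, -3.139, 0.002]
wrist_force: [0.5, -0.2, -3.3]
finger_gap: 19.3
gripper_force: 59.8
```

```bash
python3 go.py 507.6 406.1 83 .059; python3 - <<'E'
from fit import *
f=grab_frame("top");r=spotter.cut_out("top","jug");print(r and fit("jug",r[0]["pixels"],84,f,(579,410,.059)))
E
```

```text
now [509.6 401.5 162.1] yaw 0.063 tilt 0.0012 t 9.65
[0.0, 0.0, 0.009, 0.017, 0.047, 0.791]
(array([5.84708629e+02, 4.05354789e+02, 7.24017667e-02]), np.float64(0.7107870314571532))
```

Call:
move_arm(
  plan=[
    [0,0,0,0.02,0.04,0.25,0],
    [0,0,0,0.02,0.04,0.5,0],
    [0,0,0,0.02,0.04,0.65,0],
    [0,0,0,0.02,0.04,0.73,0],
    [0,0,0,0.02,0.04,0.77,0],
    [0,0,0,0.02,0.04,0.79,0],
    [0,0,0,0.02,0.04,0.79,0],
  ],
)

```text
time_s: 10.45
tool_pos: [507.3, 406.8, 84.3]
orientation: [-0.099, 3.139, 0.001]
wrist_force: [0.1, -0.7, -3.9]
finger_gap: 19.4
gripper_force: 59.8
```

Call:
move_arm(
  plan=[
    [0,0,0,0,0,0,0.6],
    [0,0,0,0,0,0,0.6],
    [0,0,0,0,0,0,0.6],
    [0,0,0,0,0,0,0.6],
    [0,0,0,0,0,0,0.6],
    [0,0,0,0,0,0,0.6],
    [0,0,0,0,0,0,0.6],
  ],
)

```text
time_s: 11.15
tool_pos: [507.1, 406.7, 83.7]
orientation: [-0.099, 3.14, 0.0]
wrist_force: [0.6, 0.5, -0.5]
finger_gap: 55.6
gripper_force: 0.0
```

Call:
move_arm(
  plan=[
    [0,0,0,0,0,-0.3,0.6],
    [0,0,0,0,0,-0.8,0.6],
    [0,0,0,0,0,-0.8,0.6],
  ],
)

```text
time_s: 11.45
tool_pos: [508.7, 407.9, 170.9]
orientation: [-0.099, 3.133, 0.008]
wrist_force: [0.7, 0.1, 1.1]
finger_gap: 55.6
gripper_force: 0.0
```

```bash
python3 - <<'E'
from fit import *
s=telemetry.observe();f=grab_frame("wrist");T=toolT(s)@np.array(f["hand_eye"])
i=f["image"];cv2.imwrite("pics/w2.png",i[:,:,::-1])
r=spotter.cut_out("wrist","jug");print([(q["score"],q["extent"]) for q in r[:2]])
if r: print(fit("jug",r[0]["pixels"],5,dict(f,pose=T),(579,410,.059)))
f=grab_frame("top");r=spotter.cut_out("top","jug");print(r and fit("jug",r[0]["pixels"],5,f,(579,410,.059)))
E
python3 go.py 411.8 -295.2 165 0
```

```text
[(0.91, [251.0, 197.8, 147.1, 233.6])]
(array([5.78076395e+02, 4.11733533e+02, 7.46812595e-02]), np.float64(0.7155968430701813))
(array([5.79617313e+02, 4.10708084e+02, 4.92518587e-02]), np.float64(0.7078664565123943))
now [506.8 406.4 162.6] yaw 0.063 tilt 0.0012 t 11.65
[0.0, 0.0, 0.016, 0.174, -0.868, -0.003]
[0.0, 0.0, 0.016, 0.167, -0.869, -0.003]
[0.0, 0.0, 0.016, 0.16, -0.87, -0.003]
[0.0, 0.0, 0.016, 0.153, -0.872, -0.003]
[0.0, 0.0, 0.016, 0.146, -0.873, -0.003]
[0.0, 0.0, 0.016, 0.139, -0.874, -0.003]
[0.0, 0.0, 0.016, 0.133, -0.875, -0.003]
[0.0, 0.0, 0.016, 0.126, -0.876, -0.003]
```

View pics/w2.png

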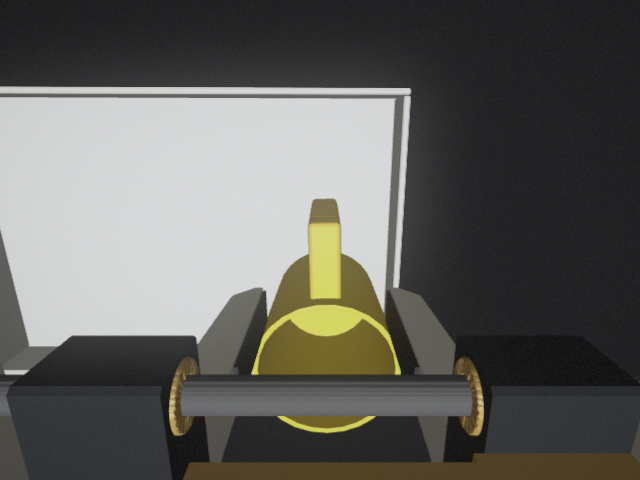

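The jug stands upright at (579, 411), as planned, and has been let go. Next I'll go to the tamper.

Call:
move_arm(
  plan=[
    [0,0,0,0.17,-0.87,0,0.7],
    [0,0,0,0.17,-0.87,0,0.7],
  ],
)

```text
time_s: 11.85
tool_pos: [494.6, 317.4, 161.5]
orientation: [0.101, -3.137, 0.003]
wrist_force: [-0.0, -0.5, 0.2]
finger_gap: 64.0
gripper_force: 0.0
```

Call:
move_arm(
  plan=[
    [0,0,0.02,0.17,-0.87,0,0.7],
    [0,0,0.02,0.17,-0.87,0,0.7],
  ],
)

```text
time_s: 12.05
tool_pos: [483.0, 228.7, 162.1]
orientation: [0.083, -3.139, 0.002]
wrist_force: [0.7, 0.5, 0.2]
finger_gap: 65.3
gripper_force: 0.0
```

Call:
move_arm(
  plan=[
    [0,0,0.02,0.16,-0.87,0,0.7],
    [0,0,0.02,0.16,-0.87,0,0.7],
  ],
)

```text
time_s: 12.25
tool_pos: [471.6, 141.0, 162.2]
orientation: [0.067, -3.139, 0.001]
wrist_force: [0.7, -1.4, -0.0]
finger_gap: 64.9
gripper_force: 0.0
```

Call:
move_arm(
  plan=[
    [0,0,0.02,0.15,-0.87,0,0.7],
    [0,0,0.02,0.15,-0.87,0,0.7],
  ],
)

```text
time_s: 12.45
tool_pos: [460.4, 53.5, 162.4]
orientation: [0.051, -3.14, 0.0]
wrist_force: [0.9, 0.5, 0.9]
finger_gap: 65.3
gripper_force: 0.0
```

Call:
move_arm(
  plan=[
    [0,0,0.02,0.15,-0.87,0,0.7],
    [0,0,0.02,0.15,-0.87,0,0.7],
  ],
)

```text
time_s: 12.65
tool_pos: [448.3, -33.9, 162.4]
orientation: [0.035, -3.14, 0.0]
wrist_force: [0.7, -0.8, 0.2]
finger_gap: 65.0
gripper_force: 0.0
```

Call:
move_arm(
  plan=[
    [0,0,0.02,0.14,-0.87,0,0.7],
    [0,0,0.02,0.14,-0.87,0,0.7],
  ],
)

```text
time_s: 12.85
tool_pos: [436.3, -121.2, 162.5]
orientation: [0.019, -3.14, -0.0]
wrist_force: [1.1, 0.2, -0.1]
finger_gap: 65.0
gripper_force: 0.0
```

Call:
move_arm(
  plan=[
    [0,0,0.02,0.13,-0.87,0,0.7],
    [0,0,0.02,0.13,-0.87,0,0.7],
  ],
)

```text
time_s: 13.05
tool_pos: [424.4, -208.4, 162.5]
orientation: [0.003, -3.14, -0.001]
wrist_force: [-0.2, 0.4, 0.2]
finger_gap: 64.8
gripper_force: 0.0
```

Call:
move_arm(
  plan=[
    [0,0,0.02,0.13,-0.87,0,0.7],
    [0,0,0.02,0.13,-0.87,0,0.7],
    [0,0,0.02,0.13,-0.87,0,0.7],
    [0,0,0.02,0.13,-0.87,0,0.7],
  ],
)

```text
time_s: 13.45
tool_pos: [412.3, -293.5, 162.3]
orientation: [-0.013, -3.14, -0.003]
wrist_force: [0.3, 0.7, 0.4]
finger_gap: 65.0
gripper_force: 0.0
```

```bash
python3 - <<'E'
from fit import *
s=telemetry.observe();f=grab_frame("wrist");T=toolT(s)@np.array(f["hand_eye"]);f=dict(f,pose=T)
cv2.imwrite("pics/w3.png",f["image"][:,:,::-1])
for n,p in dict(tamper=(412,-295,0),portafilter=(543,-387,0),scoop=(540.8,-173.4,.096)).items():
    r=spotter.cut_out("wrist",n)
    if r: print(n,r[0]["score"],r[0]["extent"],fit(n,r[0]["pixels"],4,f,p))
E
python3 go.py 411.8 -295.2 46 0
```

```text
tamper 0.81 [291.0, 192.5, 68.4, 81.2] (array([ 4.11661411e+02, -2.94560460e+02,  8.03816694e-02]), np.float64(0.9540850975876222))
portafilter 0.82 [195.1, 208.3, 72.2, 169.2] (array([ 5.42756690e+02, -3.84590246e+02, -9.30413571e-03]), np.float64(0.3641736012021264))
scoop 0.79 [451.8, 228.4, 23.3, 123.2] (array([ 5.42044192e+02, -1.71153438e+02,  1.13019260e-01]), np.float64(0.42249911420810204))
now [ 413.1 -292.3  163.4] yaw -0.005 tilt 0.0003 t 13.65
[0.0, 0.0, -0.005, 0.006, -0.014, 0.587]
[0.0, 0.0, -0.005, 0.007, -0.014, 0.587]
```

View pics/w3.png

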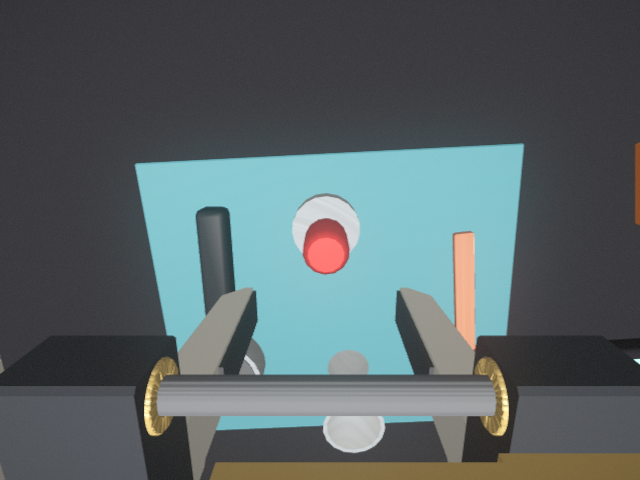

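The tamper (326, 245) is centred between the fingers, and the jigger is well clear ahead. I'll descend and grip.

Call:
move_arm(
  plan=[
    [0,0,0,0.01,-0.02,0.45,0.7],
    [0,0,0,0.01,-0.02,0.9,0.7],
    [0,0,0,0.01,-0.02,0.9,0.7],
  ],
)

```text
time_s: 13.95
tool_pos: [409.9, -292.8, 68.5]
orientation: [-0.009, -3.135, -0.008]
wrist_force: [0.3, 0.1, 1.3]
finger_gap: 65.2
gripper_force: 0.0
```

Call:
move_arm(
  plan=[
    [0,0,0,0,0,0.25,0.7],
    [0,0,0,0,0,0.25,0],
    [0,0,0,0,0,0.25,0],
    [0,0,0,0,0,0.25,0],
    [0,0,0,0,0,0.25,0],
    [0,0,0,0,0,0.25,0],
    [0,0,0,0,0,0.25,0],
    [0,0,0,0,0,0.25,0],
  ],
  newtons=50,
)

```text
time_s: 14.75
tool_pos: [412.2, -295.5, 49.6]
orientation: [0.011, 3.141, -0.001]
wrist_force: [-1.2, 3.0, 6.4]
finger_gap: 31.0
gripper_force: 49.8
```

```bash
python3 go.py 465.5 305.5 132 .059;python3 go.py 465.5 305.5 46 .059
```

```text
now [ 412.2 -295.5   49.6] yaw -0.007 tilt 0.0011 t 14.75
[0.0, 0.0, -0.019, -0.07, 0.859, -0.118]
[0.0, 0.0, -0.019, -0.078, 0.858, -0.118]
[0.0, 0.0, -0.019, -0.086, 0.858, -0.118]
[0.0, 0.0, -0.019, -0.094, 0.857, -0.118]
[0.0, 0.0, -0.019, -0.103, 0.856, -0.118]
[0.0, 0.0, -0.019, -0.111, 0.855, -0.118]
[0.0, 0.0, -0.019, -0.119, 0.854, -0.118]
now [ 412.2 -295.5   49.6] yaw -0.007 tilt 0.0011 t 14.75
[0.0, 0.0, -0.019, -0.07, 0.859, 0.005]
[0.0, 0.0, -0.019, -0.078, 0.858, 0.005]
[0.0, 0.0, -0.019, -0.086, 0.858, 0.005]
[0.0, 0.0, -0.019, -0.094, 0.857, 0.005]
[0.0, 0.0, -0.019, -0.103, 0.856, 0.005]
[0.0, 0.0, -0.019, -0.111, 0.855, 0.005]
[0.0, 0.0, -0.019, -0.119, 0.854, 0.005]
```

Call:
move_arm(
  plan=[
    [0,0,0,0,0,-0.1,0],
    [0,0,0,0,0,-0.4,0],
    [0,0,0,0,0,-0.8,0],
    [0,0,0,0,0,-0.8,0],
  ],
)

```text
time_s: 15.15
tool_pos: [413.3, -296.6, 134.5]
orientation: [0.011, 3.136, -0.007]
wrist_force: [0.7, -0.1, -3.2]
finger_gap: 31.2
gripper_force: 49.8
```

Call:
move_arm(
  plan=[
    [0,0,0,-0.03,0.3,0,0],
    [0,0,-0.02,-0.07,0.86,0,0],
    [0,0,-0.02,-0.07,0.86,0,0],
  ],
)

```text
time_s: 15.45
tool_pos: [419.3, -206.2, 128.4]
orientation: [0.009, -3.141, -0.002]
wrist_force: [0.4, -0.4, -1.7]
finger_gap: 31.2
gripper_force: 49.8
```

Call:
move_arm(
  plan=[
    [0,0,-0.02,-0.04,0.43,0,0],
    [0,0,-0.02,-0.08,0.86,0,0],
  ],
)

```text
time_s: 15.65
tool_pos: [426.8, -122.6, 128.4]
orientation: [0.019, -3.141, 0.0]
wrist_force: [1.9, 1.5, -2.2]
finger_gap: 31.4
gripper_force: 49.8
```

Call:
move_arm(
  plan=[
    [0,0,-0.02,-0.04,0.43,0,0],
    [0,0,-0.02,-0.09,0.86,0,0],
  ],
)

```text
time_s: 15.85
tool_pos: [434.6, -35.9, 128.6]
orientation: [-0.036, 3.141, -0.0]
wrist_force: [-0.0, 0.1, -3.3]
finger_gap: 31.2
gripper_force: 49.8
```

Call:
move_arm(
  plan=[
    [0,0,-0.02,-0.05,0.43,0,0],
    [0,0,-0.02,-0.09,0.86,0,0],
  ],
)

```text
time_s: 16.05
tool_pos: [441.8, 50.5, 128.6]
orientation: [-0.052, 3.141, -0.0]
wrist_force: [-0.4, -0.9, -2.1]
finger_gap: 31.2
gripper_force: 49.8
```

Call:
move_arm(
  plan=[
    [0,0,-0.02,-0.05,0.43,0,0],
    [0,0,-0.02,-0.1,0.86,0,0],
  ],
)

```text
time_s: 16.25
tool_pos: [448.9, 136.9, 128.6]
orientation: [-0.069, 3.141, -0.0]
wrist_force: [1.4, -0.0, -2.6]
finger_gap: 31.1
gripper_force: 49.8
```

Call:
move_arm(
  plan=[
    [0,0,-0.02,-0.05,0.43,0,0],
    [0,0,-0.02,-0.11,0.86,0,0],
  ],
)

```text
time_s: 16.45
tool_pos: [456.1, 223.3, 128.5]
orientation: [-0.084, 3.14, -0.0]
wrist_force: [1.4, 0.6, -2.9]
finger_gap: 31.2
gripper_force: 49.8
```

Call:
move_arm(
  plan=[
    [0,0,-0.02,-0.06,0.43,0,0],
    [0,0,-0.02,-0.12,0.75,0,0],
    [0,0,-0.02,-0.12,0.85,0,0],
    [0,0,-0.02,-0.12,0.85,0,0],
    [0,0,-0.02,-0.12,0.85,0,0],
  ],
)

```text
time_s: 16.95
tool_pos: [463.8, 306.2, 128.4]
orientation: [0.099, -3.14, 0.001]
wrist_force: [-0.0, -0.5, -1.6]
finger_gap: 31.1
gripper_force: 49.8
```

```bash
python3 go.py 465.5 305.5 51 .059
```

```text
now [463.8 306.2 128.4] yaw 0.063 tilt 0.0008 t 16.95
[0.0, 0.0, 0.008, -0.016, -0.008, 0.774]
```

Call:
move_arm(
  plan=[
    [0,0,0,0,0,0.3,0],
    [0,0,0,0,0,0.55,0],
    [0,0,0,0,0,0.68,0],
    [0,0,0,0,0,0.74,0],
    [0,0,0,0,0,0.77,0],
    [0,0,0,0,0,0.77,0],
    [0,0,0,0,0,0.77,0],
  ],
)

```text
time_s: 17.65
tool_pos: [464.4, 307.3, 52.7]
orientation: [-0.099, 3.139, 0.001]
wrist_force: [0.4, 0.6, -2.6]
finger_gap: 31.0
gripper_force: 49.8
```

Call:
move_arm(
  plan=[
    [0,0,0,0,0,0,0.55],
    [0,0,0,0,0,0,0.55],
    [0,0,0,0,0,0,0.55],
    [0,0,0,0,0,0,0.55],
    [0,0,0,0,0,0,0.55],
    [0,0,0,0,0,-0.3,0.55],
    [0,0,0,0,0,-0.8,0.55],
    [0,0,0,0,0,-0.8,0.55],
  ],
)

```text
time_s: 18.45
tool_pos: [465.9, 308.3, 138.3]
orientation: [-0.099, 3.133, 0.006]
wrist_force: [0.9, 0.6, -0.8]
finger_gap: 51.0
gripper_force: 0.0
```

```bash
python3 - <<'E'
from fit import *
s=telemetry.observe();f=grab_frame("wrist");T=toolT(s)@np.array(f["hand_eye"]);f=dict(f,pose=T)
r=spotter.cut_out("wrist","tamper");print(s["finger_gap"])
if r: print(r[0]["score"],r[0]["extent"],fit("tamper",r[0]["pixels"],5,f,(465,305,0)))
E
python3 go.py 488 -386 130 -.003
```

```text
51.04630536935117
0.94 [287.3, 194.4, 74.4, 88.5] (array([4.63736061e+02, 3.07293508e+02, 1.02358313e-01]), np.float64(0.9784344660194175))
now [464.4 307.4 132.9] yaw 0.063 tilt 0.0024 t 18.55
[0.0, 0.0, 0.019, 0.029, -0.991, 0.004]
[0.0, 0.0, 0.019, 0.02, -0.991, 0.004]
[0.0, 0.0, 0.019, 0.01, -0.991, 0.004]
[0.0, 0.0, 0.019, 0.001, -0.991, 0.004]
[0.0, 0.0, 0.019, -0.009, -0.991, 0.004]
[0.0, 0.0, 0.019, -0.018, -0.991, 0.004]
[0.0, 0.0, 0.019, -0.027, -0.991, 0.004]
```

Call:
move_arm(
  plan=[
    [0,0,0.02,0.03,-0.5,0,0.55],
    [0,0,0.02,0.03,-0.99,0,0.55],
  ],
)

```text
time_s: 18.75
tool_pos: [466.2, 207.4, 130.0]
orientation: [0.087, -3.138, 0.001]
wrist_force: [0.7, -0.4, 0.1]
finger_gap: 51.2
gripper_force: 0.0
```

Call:
move_arm(
  plan=[
    [0,0,0.02,0.02,-0.5,0,0.55],
    [0,0,0.02,0.02,-0.99,0,0.55],
  ],
)

```text
time_s: 18.95
tool_pos: [469.5, 107.4, 130.3]
orientation: [0.068, -3.139, 0.0]
wrist_force: [0.5, -0.5, -0.3]
finger_gap: 51.2
gripper_force: 0.0
```

Call:
move_arm(
  plan=[
    [0,0,0.02,0.01,-0.5,0,0.55],
    [0,0,0.02,0.01,-0.99,0,0.55],
  ],
)

```text
time_s: 19.15
tool_pos: [472.8, 8.3, 130.5]
orientation: [0.052, -3.14, -0.0]
wrist_force: [0.6, -0.6, -0.3]
finger_gap: 51.0
gripper_force: 0.0
```

Call:
move_arm(
  plan=[
    [0,0,0.02,0,-0.5,0,0.55],
    [0,0,0.02,0,-0.99,0,0.55],
  ],
)

```text
time_s: 19.35
tool_pos: [476.2, -90.7, 130.5]
orientation: [0.036, -3.14, -0.0]
wrist_force: [1.5, 0.1, 0.1]
finger_gap: 50.9
gripper_force: 0.0
```

Call:
move_arm(
  plan=[
    [0,0,0.02,-0.01,-0.5,0,0.55],
    [0,0,0.02,-0.01,-0.99,0,0.55],
  ],
)

```text
time_s: 19.55
tool_pos: [479.5, -189.7, 130.4]
orientation: [0.02, -3.14, -0.001]
wrist_force: [0.9, 0.3, -0.1]
finger_gap: 51.0
gripper_force: 0.0
```

Call:
move_arm(
  plan=[
    [0,0,0.02,-0.02,-0.5,0,0.55],
    [0,0,0.02,-0.02,-0.99,0,0.55],
  ],
)

```text
time_s: 19.75
tool_pos: [482.9, -288.7, 130.2]
orientation: [0.004, -3.14, -0.001]
wrist_force: [0.8, 0.8, 0.0]
finger_gap: 51.0
gripper_force: 0.0
```

Call:
move_arm(
  plan=[
    [0,0,0.02,-0.03,-0.5,0,0.55],
    [0,0,0.02,-0.03,-0.99,0,0.55],
    [0,0,0.02,-0.03,-0.99,0,0.55],
    [0,0,0.02,-0.03,-0.99,0,0.55],
    [0,0,0.02,-0.03,-0.99,0,0.55],
  ],
)

```text
time_s: 20.25
tool_pos: [486.8, -384.6, 130.8]
orientation: [-0.01, -3.141, -0.002]
wrist_force: [0.7, 0.1, -0.3]
finger_gap: 50.9
gripper_force: 0.0
```

```bash
python3 - <<'E'
from fit import *
s=telemetry.observe();f=grab_frame("wrist");T=toolT(s)@np.array(f["hand_eye"]);f=dict(f,pose=T)
cv2.imwrite("pics/w4.png",f["image"][:,:,::-1])
r=spotter.cut_out("wrist","portafilter")
if r: print(r[0]["score"],r[0]["extent"],fit("portafilter",r[0]["pixels"],4,f,(543,-386,0)))
E
python3 go.py 488 -386 15 -.003
```

```text
0.82 [281.6, 105.1, 91.1, 254.2] (array([ 5.41917789e+02, -3.85530206e+02, -5.78121069e-03]), np.float64(0.9575179281683016))
now [ 487.1 -384.4  131.5] yaw -0.006 tilt 0.0002 t 20.35
[0.0, 0.0, -0.003, -0.005, -0.008, 0.583]
[0.0, 0.0, -0.003, -0.005, -0.008, 0.583]
```

View pics/w4.png

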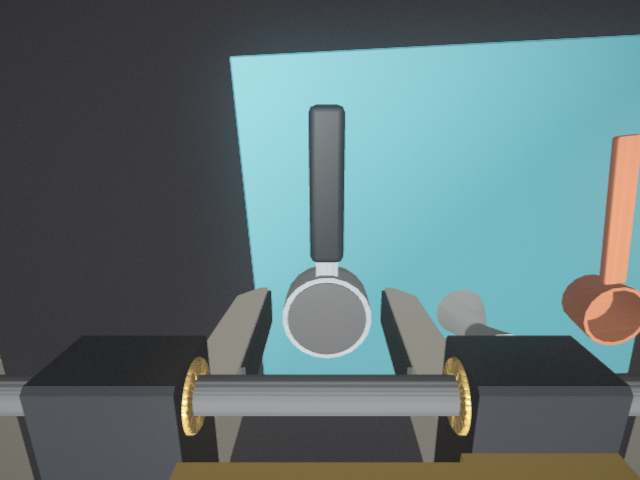

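The portafilter handle lies vertically at column 327, centred between the fingers, with the head at (327, 315). I'll descend and grip.

Call:
move_arm(
  plan=[
    [0,0,0,0,-0.01,0.45,0.55],
    [0,0,0,0,-0.01,0.9,0.55],
    [0,0,0,0,-0.01,0.9,0.55],
  ],
)

```text
time_s: 20.65
tool_pos: [484.8, -383.7, 36.1]
orientation: [-0.009, -3.135, -0.008]
wrist_force: [0.2, 0.3, -0.5]
finger_gap: 51.3
gripper_force: 0.0
```

Call:
move_arm(
  plan=[
    [0,0,0,0,0,0.24,0.55],
    [0,0,0,0,0,0.24,0],
    [0,0,0,0,0,0.24,0],
    [0,0,0,0,0,0.24,0],
    [0,0,0,0,0,0.24,0],
    [0,0,0,0,0,0.24,0],
    [0,0,0,0,0,0.24,0],
  ],
  newtons=60,
)

```text
time_s: 21.35
tool_pos: [487.4, -387.0, 19.1]
orientation: [0.011, 3.14, -0.001]
wrist_force: [-1.8, 3.3, 8.1]
finger_gap: 23.8
gripper_force: 59.2
```

Call:
move_arm(
  plan=[
    [0,0,0,0,0,-0.1,0],
    [0,0,0,0,0,-0.3,0],
    [0,0,0,0,0,-0.6,0],
    [0,0,0,0,0,-0.9,0],
    [0,0,0,0,0,-0.9,0],
    [0,0,0,0,0,-0.9,0],
  ],
)

```text
time_s: 21.95
tool_pos: [486.8, -386.7, 107.6]
orientation: [0.011, 3.141, -0.001]
wrist_force: [-0.8, 0.6, -4.7]
finger_gap: 23.5
gripper_force: 59.2
```

```bash
python3 - <<'E'
from h import *
c,s=np.cos(.059),np.sin(.059)
print([526.4+c*10-s*-115,292.1+s*10+c*-115])
E
python3 go.py 543.2 177.9 107 .059
```

```text
[np.float64(543.1636643025602), np.float64(177.88975720562073)]
now [ 486.8 -386.7  107.6] yaw -0.007 tilt 0.0004 t 21.95
[0.0, 0.0, -0.022, -0.088, 0.942, 0.001]
[0.0, 0.0, -0.022, -0.098, 0.941, 0.001]
[0.0, 0.0, -0.022, -0.108, 0.939, 0.001]
[0.0, 0.0, -0.022, -0.118, 0.938, 0.001]
[0.0, 0.0, -0.022, -0.129, 0.937, 0.001]
[0.0, 0.0, -0.022, -0.139, 0.935, 0.001]
```

Call:
move_arm(
  plan=[
    [0,0,0,0,0,-0.3,0],
    [0,0,-0.02,-0.05,0.3,-0.4,0],
    [0,0,-0.02,-0.09,0.7,-0.4,0],
    [0,0,-0.02,-0.09,0.94,-0.4,0],
    [0,0,-0.02,-0.09,0.94,-0.4,0],
  ],
)

```text
time_s: 22.45
tool_pos: [496.1, -290.0, 145.7]
orientation: [0.008, -3.139, -0.003]
wrist_force: [-0.7, 0.7, -4.5]
finger_gap: 23.5
gripper_force: 59.2
```

Call:
move_arm(
  plan=[
    [0,0,-0.02,-0.05,0.47,0,0],
    [0,0,-0.02,-0.1,0.94,0,0],
  ],
)

```text
time_s: 22.65
tool_pos: [505.5, -198.3, 145.7]
orientation: [0.018, -3.139, -0.001]
wrist_force: [1.5, 0.2, -4.3]
finger_gap: 23.5
gripper_force: 59.6
```

Call:
move_arm(
  plan=[
    [0,0,-0.02,-0.05,0.47,0,0],
    [0,0,-0.02,-0.11,0.94,0,0],
  ],
)

```text
time_s: 22.85
tool_pos: [515.3, -103.3, 146.0]
orientation: [0.036, -3.139, -0.001]
wrist_force: [1.2, -0.7, -4.8]
finger_gap: 23.3
gripper_force: 59.6
```

Call:
move_arm(
  plan=[
    [0,0,-0.02,-0.06,0.47,0,0],
    [0,0,-0.02,-0.12,0.94,0,0],
  ],
)

```text
time_s: 23.05
tool_pos: [525.3, -8.9, 146.1]
orientation: [0.052, -3.139, 0.0]
wrist_force: [1.3, -1.1, -4.5]
finger_gap: 23.8
gripper_force: 59.6
```

Call:
move_arm(
  plan=[
    [0,0,-0.02,-0.06,0.47,0,0],
    [0,0,-0.02,-0.13,0.94,0,0],
  ],
)

```text
time_s: 23.25
tool_pos: [535.2, 85.5, 146.1]
orientation: [0.068, -3.139, 0.001]
wrist_force: [0.8, -0.2, -5.0]
finger_gap: 23.3
gripper_force: 59.6
```

Call:
move_arm(
  plan=[
    [0,0,-0.02,-0.07,0.47,0,0],
    [0,0,-0.02,-0.14,0.8,0,0],
    [0,0,-0.02,-0.14,0.93,0,0],
    [0,0,-0.02,-0.14,0.93,0,0],
    [0,0,-0.02,-0.14,0.93,0,0],
  ],
)

```text
time_s: 23.75
tool_pos: [545.5, 176.7, 146.6]
orientation: [0.083, -3.139, 0.001]
wrist_force: [0.0, -0.7, -3.9]
finger_gap: 23.8
gripper_force: 59.6
```

```bash
python3 go.py 543.2 177.9 20 .063; python3 - <<'E'
from fit import *
f=grab_frame("scene");cv2.imwrite("pics/s2.png",f["image"][90:390,160:560,::-1].repeat(2,0).repeat(2,1))
E
```

```text
now [545.5 176.7 146.6] yaw 0.053 tilt 0.0017 t 23.75
[0.0, 0.0, -0.01, 0.011, 0.006, 0.633]
[0.0, 0.0, -0.01, 0.011, 0.006, 0.633]
```

View pics/s2.png

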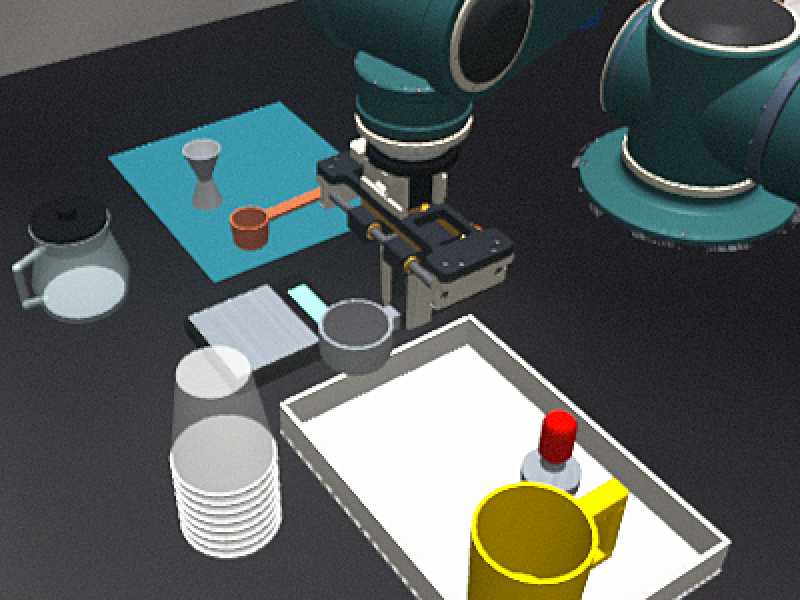

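The portafilter hangs level just over the tray's right-hand end (head at (357, 335)), and the jug and tamper stand in the tray. I'll lower it in.

Call:
move_arm(
  plan=[
    [0,0,-0.01,0.01,0.02,0.4,0],
    [0,0,-0.01,0.01,0.02,0.75,0],
    [0,0,-0.01,0.01,0.02,0.9,0],
    [0,0,-0.01,0.01,0.02,0.9,0],
  ],
)

```text
time_s: 24.2
tool_pos: [543.7, 178.3, 55.8]
orientation: [0.089, -3.137, 0.001]
wrist_force: [-0.5, -0.1, -4.3]
finger_gap: 23.7
gripper_force: 59.6
```

Call:
move_arm(
  plan=[
    [0,0,0,0,0,0.2,0],
    [0,0,0,0,0,0.3,0],
    [0,0,0,0,0,0.34,0],
    [0,0,0,0,0,0.36,0],
    [0,0,0,0,0,0.36,0],
  ],
)

```text
time_s: 24.7
tool_pos: [544.9, 179.6, 22.3]
orientation: [-0.091, 3.14, 0.0]
wrist_force: [0.4, 0.8, -4.4]
finger_gap: 24.0
gripper_force: 59.6
```

Call:
move_arm(
  plan=[
    [0,0,0,0,0,0,0.48],
    [0,0,0,0,0,0,0.48],
    [0,0,0,0,0,0,0.48],
    [0,0,0,0,0,0,0.48],
    [0,0,0,0,0,0,0.48],
    [0,0,0,0,0,-0.3,0.48],
    [0,0,0,0,0,-0.7,0.48],
    [0,0,0,0,0,-1,0.48],
  ],
)

```text
time_s: 25.5
tool_pos: [544.7, 179.6, 123.9]
orientation: [-0.091, 3.139, 0.0]
wrist_force: [0.4, 0.7, -0.9]
finger_gap: 44.6
gripper_force: 0.0
```

```bash
python3 - <<'E'
from fit import *
s=telemetry.observe();f=grab_frame("wrist");T=toolT(s)@np.array(f["hand_eye"]);f=dict(f,pose=T)
r=spotter.cut_out("wrist","portafilter")
if r: print(r[0]["score"],r[0]["extent"],fit("portafilter",r[0]["pixels"],5,f,(598,181,.06)))
f=grab_frame("top");r=spotter.cut_out("top","scoop")
if r: print(r[0]["score"],r[0]["extent"],fit("scoop",r[0]["pixels"],4,f,(541,-173,.1)))
E
python3 go.py 496 -177.5 120 .096
```

```text
0.85 [282.3, 103.2, 92.7, 261.0] (array([5.99078176e+02, 1.83830950e+02, 9.54399277e-02]), np.float64(0.9634628353064588))
0.58 [378.8, 240.7, 17.6, 61.2] (array([ 5.41635333e+02, -1.70958430e+02,  1.19804596e-01]), np.float64(0.8609680741503605))
now [544.8 179.6 122. ] yaw 0.058 tilt 0.0011 t 25.7
[0.0, 0.0, -0.019, 0.174, -0.884, 0.005]
[0.0, 0.0, -0.019, 0.182, -0.882, 0.005]
[0.0, 0.0, -0.019, 0.19, -0.881, 0.005]
[0.0, 0.0, -0.019, 0.199, -0.879, 0.005]
```

Call:
move_arm(
  plan=[
    [0,0,-0.02,0.09,-0.44,0,0.55],
    [0,0,-0.02,0.17,-0.88,0,0.55],
  ],
)

```text
time_s: 25.9
tool_pos: [531.7, 90.2, 119.9]
orientation: [0.111, -3.137, 0.0]
wrist_force: [0.6, -0.5, -0.4]
finger_gap: 50.9
gripper_force: 0.0
```

Call:
move_arm(
  plan=[
    [0,0,-0.02,0.09,-0.44,0,0.55],
    [0,0,-0.02,0.18,-0.88,0,0.55],
  ],
)

```text
time_s: 26.1
tool_pos: [519.6, 0.2, 120.1]
orientation: [0.124, -3.137, -0.0]
wrist_force: [0.5, -0.4, -0.3]
finger_gap: 51.1
gripper_force: 0.0
```

Call:
move_arm(
  plan=[
    [0,0,-0.03,0.1,-0.44,0,0.55],
    [0,0,-0.03,0.19,-0.88,0,0.55],
  ],
)

```text
time_s: 26.3
tool_pos: [507.5, -89.1, 120.2]
orientation: [0.147, -3.136, -0.001]
wrist_force: [0.5, -0.0, -0.4]
finger_gap: 51.0
gripper_force: 0.0
```

Call:
move_arm(
  plan=[
    [0,0,-0.03,0.1,-0.44,0,0.55],
    [0,0,-0.03,0.2,-0.88,0,0.55],
    [0,0,-0.03,0.2,-0.88,0,0.55],
    [0,0,-0.03,0.2,-0.88,0,0.55],
    [0,0,-0.03,0.2,-0.88,0,0.55],
  ],
)

```text
time_s: 26.8
tool_pos: [496.8, -176.2, 120.8]
orientation: [0.17, -3.136, -0.001]
wrist_force: [-0.0, 0.2, -0.8]
finger_gap: 51.3
gripper_force: 0.0
```

```bash
python3 - <<'E'
from fit import *
s=telemetry.observe();f=grab_frame("wrist");T=toolT(s)@np.array(f["hand_eye"]);f=dict(f,pose=T)
cv2.imwrite("pics/w5.png",f["image"][:,:,::-1])
r=spotter.cut_out("wrist","scoop")
if r: print(r[0]["score"],r[0]["extent"],fit("scoop",r[0]["pixels"],4,f,(541.5,-172,.11)))
E
python3 go.py 497 -177 15 .11
```

```text
0.57 [294.0, 120.8, 64.5, 220.7] (array([ 5.40451803e+02, -1.72088113e+02,  1.00716351e-01]), np.float64(0.9597428930280667))
now [ 497.1 -175.9  121.3] yaw 0.11 tilt 0.0005 t 26.9
[0.0, 0.0, -0.0, 0.001, -0.005, 0.531]
[0.0, 0.0, -0.0, 0.001, -0.005, 0.531]
```

View pics/w5.png

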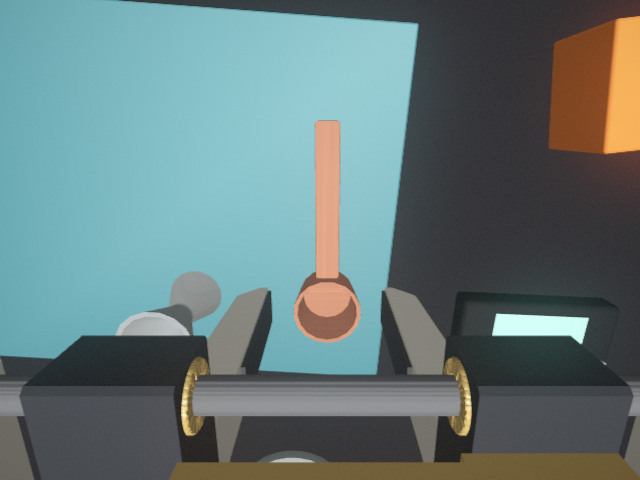

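The scoop handle is centred between the fingers (column 327), with the jigger clear to the left. I'll descend and grip.

Call:
move_arm(
  plan=[
    [0,0,0,0,-0.01,0.45,0.55],
    [0,0,0,0,-0.01,0.9,0.55],
    [0,0,0,0,-0.01,0.9,0.55],
  ],
)

```text
time_s: 27.2
tool_pos: [494.4, -175.9, 26.3]
orientation: [0.172, -3.129, -0.006]
wrist_force: [0.5, -0.2, 0.0]
finger_gap: 50.7
gripper_force: 0.0
```

Call:
move_arm(
  plan=[
    [0,0,0,0,0,0.13,0.55],
    [0,0,0,0,0,0.13,0],
    [0,0,0,0,0,0.13,0],
    [0,0,0,0,0,0.13,0],
    [0,0,0,0,0,0.13,0],
    [0,0,0,0,0,0.13,0],
    [0,0,0,0,0,0.13,0],
    [0,0,0,0,0,0.13,0],
  ],
  newtons=30,
)

```text
time_s: 28.0
tool_pos: [497.2, -178.2, 19.0]
orientation: [-0.17, 3.137, -0.0]
wrist_force: [-2.0, -0.4, 3.9]
finger_gap: 15.5
gripper_force: 29.6
```

Call:
move_arm(
  plan=[
    [0,0,0,0,0,-0.1,0],
    [0,0,0,0,0,-0.4,0],
    [0,0,0,0,0,-0.8,0],
    [0,0,0,0,0,-1,0],
    [0,0,0,0,0,-1,0],
    [0,0,0,0,0,-1,0],
  ],
)

```text
time_s: 28.6
tool_pos: [497.0, -178.0, 118.6]
orientation: [-0.17, 3.137, -0.0]
wrist_force: [-0.1, 0.2, -1.3]
finger_gap: 15.6
gripper_force: 29.6
```

```bash
python3 - <<'E'
from h import *
c,s=np.cos(.059),np.sin(.059)
print([526.4+c*5-s*-42,292.1+s*5+c*-42])
E
python3 go.py 533.9 250.5 118 .069
```

```text
[np.float64(533.8678626213601), np.float64(250.46790867769803)]
now [ 497.  -178.   118.6] yaw 0.108 tilt 0.0002 t 28.6
[0.0, 0.0, 0.016, -0.166, 0.844, 0.001]
[0.0, 0.0, 0.016, -0.159, 0.845, 0.001]
[0.0, 0.0, 0.016, -0.153, 0.846, 0.001]
[0.0, 0.0, 0.016, -0.146, 0.848, 0.001]
[0.0, 0.0, 0.016, -0.139, 0.849, 0.001]
```

Call:
move_arm(
  plan=[
    [0,0,0.01,-0.06,0.3,0,0],
    [0,0,0.02,-0.12,0.6,0,0],
    [0,0,0.02,-0.17,0.84,0,0],
  ],
)

```text
time_s: 28.9
tool_pos: [504.1, -91.3, 116.9]
orientation: [0.153, -3.135, -0.001]
wrist_force: [-0.4, 0.4, -0.9]
finger_gap: 15.5
gripper_force: 29.6
```

Call:
move_arm(
  plan=[
    [0,0,0.01,-0.08,0.42,0,0],
    [0,0,0.02,-0.16,0.84,0,0],
  ],
)

```text
time_s: 29.1
tool_pos: [511.8, -6.2, 117.0]
orientation: [0.137, -3.136, -0.0]
wrist_force: [-0.3, 0.3, -0.0]
finger_gap: 15.7
gripper_force: 29.6
```

Call:
move_arm(
  plan=[
    [0,0,0.01,-0.08,0.42,0,0],
    [0,0,0.02,-0.15,0.85,0,0],
  ],
)

```text
time_s: 29.3
tool_pos: [519.2, 80.1, 117.1]
orientation: [0.122, -3.137, 0.0]
wrist_force: [0.4, -0.4, -1.6]
finger_gap: 15.7
gripper_force: 29.6
```

Call:
move_arm(
  plan=[
    [0,0,0.01,-0.07,0.42,0,0],
    [0,0,0.01,-0.15,0.85,0,0],
  ],
)

```text
time_s: 29.5
tool_pos: [527.4, 166.0, 117.0]
orientation: [0.115, -3.137, 0.001]
wrist_force: [1.2, 0.0, -1.3]
finger_gap: 15.5
gripper_force: 29.6
```

Call:
move_arm(
  plan=[
    [0,0,0.01,-0.07,0.42,0,0],
    [0,0,0.01,-0.14,0.75,0,0],
    [0,0,0.01,-0.14,0.85,0,0],
    [0,0,0.01,-0.14,0.85,0,0],
    [0,0,0.01,-0.14,0.85,0,0],
  ],
)

```text
time_s: 30.0
tool_pos: [535.7, 249.3, 117.7]
orientation: [0.107, -3.138, 0.001]
wrist_force: [-0.5, -0.6, -0.7]
finger_gap: 15.9
gripper_force: 29.6
```

```bash
python3 go.py 533.9 250.5 20 .069; python3 - <<'E'
from workcell import telemetry
print(telemetry.observe()["finger_gap"])
E
```

```text
now [535.7 249.3 117.7] yaw 0.068 tilt 0.0016 t 30.0
[0.0, 0.0, -0.002, 0.017, 0.013, 0.977]
15.942891651156181
```

Call:
move_arm(
  plan=[
    [0,0,0,0.02,0,0.4,0],
    [0,0,0,0.02,0,0.7,0],
    [0,0,0,0.02,0,0.85,0],
    [0,0,0,0.02,0,0.93,0],
    [0,0,0,0.02,0,0.96,0],
    [0,0,0,0.02,0,0.97,0],
    [0,0,0,0.02,0,0.97,0],
  ],
)

```text
time_s: 30.7
tool_pos: [534.7, 250.2, 22.7]
orientation: [-0.107, 3.138, 0.001]
wrist_force: [0.5, -0.0, -1.1]
finger_gap: 15.6
gripper_force: 29.6
```

Call:
move_arm(
  plan=[
    [0,0,0,0,0,0,0.42],
    [0,0,0,0,0,0,0.42],
    [0,0,0,0,0,0,0.42],
    [0,0,0,0,0,0,0.42],
    [0,0,0,0,0,0,0.42],
    [0,0,0,0,0,-0.3,0.42],
    [0,0,0,0,0,-0.7,0.42],
    [0,0,0,0,0,-1,0.42],
  ],
)

```text
time_s: 31.5
tool_pos: [534.2, 250.1, 123.8]
orientation: [-0.107, 3.139, 0.0]
wrist_force: [-0.0, -0.2, -0.3]
finger_gap: 39.1
gripper_force: 0.0
```

Call:
move_arm(
  plan=[
    [0,0,0,0,0,-0.4,0.42],
    [0,0,0,0,0,-0.8,0.42],
    [0,0,0,0,0,-0.8,0.42],
    [0,0,0,0,-0.5,-0.8,0.42],
    [0,0,0,0,-0.9,-0.8,0.42],
    [0,0,0,0,-0.9,-0.8,0.42],
    [0,0,0,0,-0.9,-0.8,0.42],
  ],
)

```text
time_s: 32.2
tool_pos: [540.3, 159.7, 201.3]
orientation: [0.105, -3.14, -0.0]
wrist_force: [0.5, 1.4, 0.7]
finger_gap: 38.9
gripper_force: 0.0
```

```bash
python3 - <<'E'
from fit import *
f=grab_frame("scene");cv2.imwrite("pics/s3.png",f["image"][90:465,60:560,::-1].repeat(2,0).repeat(2,1)[:,200:])
s=telemetry.observe();f=grab_frame("wrist");T=toolT(s)@np.array(f["hand_eye"]);f=dict(f,pose=T)
im=f["image"][:,:,::-1].copy()
for n,p in dict(jug=(579,411,.06),tamper=(464,307,0),portafilter=(599,184,.08),scoop=(579,250,.07)).items():
    r=spotter.cut_out("wrist",n)
    if r:
        p,q=fit(n,r[0]["pixels"],5,f,p);print(n,round(r[0]["score"],2),np.round(p,3),round(q,3))
i=cv2.imread("pics/s3.png");cv2.imwrite("pics/final.png",np.hstack([cv2.resize(i,(400,375)),cv2.resize(im,(400,375))]))
E
```

```text
jug 0.74 [5.78915e+02 4.12304e+02 7.70000e-02] 0.9
tamper 0.79 [4.63849e+02 3.07012e+02 5.70000e-02] 0.979
portafilter 0.75 [5.98981e+02 1.83771e+02 9.70000e-02] 0.911
scoop 0.92 [5.77127e+02 2.53056e+02 9.30000e-02] 0.925
```

View pics/final.png

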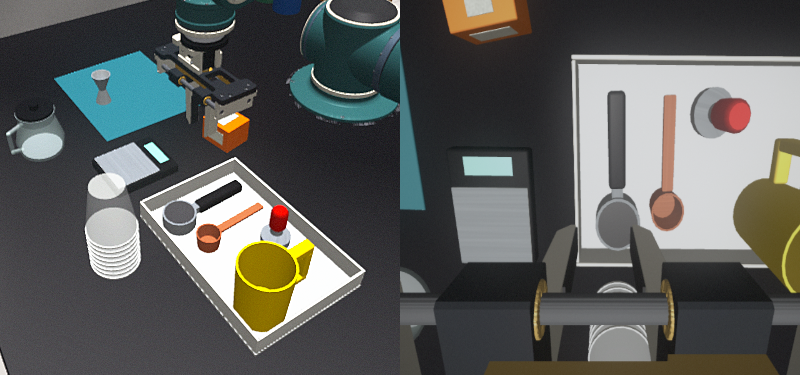

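Both views show all four things on the tray floor, apart from each other and inside the walls: portafilter (617, 170), scoop (667, 165), tamper (725, 112) and jug (775, 215). The bystanders have not moved and the gripper is clear.

```bash
python3 -c "
from workcell import ticket
print(ticket.sign_off())"
```

```text
the job is handed in; nothing more can be done
None
```

The job is handed in: the jug went into the tray first, then the tamper, portafilter and scoop, and the last pictures show all four resting on the tray floor inside the walls with the bystanders unmoved; sign-off gave no verdict.

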